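# Fetch the mixing dish from under the sliding cover

## Robot

A 7-joint arm with a two-finger parallel gripper is mounted at the origin on a cart in front of the work surface, level with it; the furniture and walls round the work are solid. World frame = base frame: x ahead of the robot, y to its left, z up, the work surface at z = 0. Lengths are in m, angles in rad, forces in N, time in s.
With the tool pointing down it reaches from about 0.425 to 0.925 m from the base axis. Payload 6.8 kg.
Tool frame: the origin (TCP) lies on the front face of the gripper's body, between the roots of the fingers; the fingertips stand 73 mm ahead of it and the grasp point (between the pads) lies 54 mm ahead of it (env.nose_length is the distance from the TCP to the fingertips, in m); z points along the fingers, y is the direction in which the jaws open and shut (so a half turn about z gives the same grasp; the last joint's range is limited). The gripper opens to 85 mm and grips with 20 to 120 N. Pads are 22 mm wide; open, the fingers measure 114 mm over their backs; the gripper's body (76 mm by 85 mm) begins 54 mm behind the grasp point. The pads swing forward as they close: fully open they stand 13 mm farther back than shut.
Start: joints at [1.154, 0.477, 0.022, 1.555, -0.011, 1.109, -0.083], TCP at [0.205, -0.643, 0.304] pointing down, gripper open.
Joint ranges: [-2.96, 2.96], [-0.34, 2.1], [-1.41, 1.46], [0.24, 2.44], [-1.37, 4.51], [0.17, 1.92], [-2.96, 2.96]. Speed limits (rad/s): [2.39, 2.39, 3.14, 3.14, 3.14, 3.14, 3.14].

## Interface

Orientations are given as a unit quaternion [w, x, y, z].
In Python, from cell import env, kin, camera, calibration, job gives the robot as it stands. The module is installed in compiled form; this text tells all that it offers. Calls block until the motion is done:
- env.reach(position, orientation): joint-space move of the TCP to a pose.
- env.movel(position, velocity=0.15, rot=None, stop_force=None): straight line of the TCP; rot=None keeps the orientation; velocity is the mean speed in m/s. With stop_force (N) it stops when the force on the tool has changed by that much, and returns True; else False.
- env.goto_joints(angles): joint-space move.
- env.grip(opening, f_grip=None): finger opening in m; f_grip is the grip in N (None keeps the last); returns when the fingers have stopped.
- env.dwell(seconds).
- kin.inverse_kinematics(position, orientation): joint angles nearest the present ones, or None.
- env.get_state(): the state.
- camera(name): name is "scene" or "top" or "wrist"; returns (picture, depth): 480x640x3 uint8, blue, green, red; 480x640 float32, m along the optical axis (not along the pixel's ray), 0 where there is no reading.
- calibration(name): a dict with "fx", "fy", "cx", "cy" (pixels), "k1" (the pictures are not rectified: a ray, as slopes to the right and down, at radius r is drawn at 1 + k1 r^2 times it, then the intrinsics apply), "rvec" (rotation vector, rad) and "tvec" (3), from world to camera coordinates, as OpenCV has them. Camera axes: x right, y down, z forward; pixel columns grow to the right and rows downward; lengths in m; the calibration is good to about 2 mm. A picture is of the moment at which its call begins: read the wrist's pose just before it. calibration takes no time and is no camera call; for the wrist camera it gives the pose at the moment of the call.
A pose or a line that the arm cannot do raises env.PlanningError and nothing moves.
- job.job_done(): hands the job in, once; it reports no verdict.
The state is a dict: "time": time; "qpos": joint angles; "joint_velocities": joint speeds; "joint_torque": joint torques, N m; "tcp_pos": TCP position; "orientation": TCP orientation; "force": force on the tool from outside, world axes, zero at the start; "torque": the same for the moment, N m; "opening": finger opening in m.
Only numpy, scipy, OpenCV 4.12 (cv2) and the standard library are available. Lean on these libraries where they do the work, as an engineer would, in place of code of your own. Each camera call takes 0.05 s, during which the arm holds its last target.

## Task

The clean glass mixing dish is in one of the three pockets of the grey storage block, hidden under the loose green cover plate. Slide the cover along its rails, without lifting it out of them, all the way to the far end of the block and leave it there. Then take out the dish and stand it upright near the middle of the round white scale; it is glass, so set it down, do not drop it.

Things in the scene. Friction and masses are not known exactly. Their poses are not given: they have to be found in the camera images.
- block: Grey block 240 x 174 x 44 mm, fixed. Origin: centre of underside; x along the slide, away from the robot. Three blue-floored pockets centred at x -62, y -53, 0, 53 mm, each 100 (x) x 48 (y) mm, floor z 8, mouth z 36. The half beyond x -12 mm is a solid deck at z 36. A 4 mm wide rail runs all round the top, up to z 44; its ends (x -116, +116) stop the cover.
- cover: Loose green-painted metal plate 114 (x) x 162 (y) x 5 mm, 0.14 kg, between the rails at z 36 of the block, 2 mm play each side. Origin: centre of underside; axes as the block's. Its centre is at about x -55 of the block at the start, +59 mm against the far stop. Black round knob, 24 mm diameter, at plate x +20, y 0, from 5 to 25 mm above the origin.
- dish: Hourglass-shaped glass dish, 33 mm diameter at rim and foot, 24 mm tall, 0.03 kg. Origin: centre of its foot; z up. Stands upright near the middle of one pocket, wholly below the cover; the other pockets are empty but for a flat rivet head on the floor. Grip it across the rim, fingers apart along the block's x, where about 30 mm is free on each side.
- scale: Round white scale with a blue lower edge, flat-topped, 147 mm diameter, 21 mm tall, 0.3 kg, loose on the worktop. Origin: centre of its underside; its flat top is at z = 21 mm.

How it is judged:
By the outcome, as a careful person would: the job done as asked, in the order asked, and still so for the second after the job is handed in, with the robot touching nothing.
It also fails if it takes over 43 s, if anything falls off the work surface, if the arm or the gripper's body presses on something with over 40 N, if the wrist force passes 120 N, or if a joint passes its speed limit or range.

## Working session

There is one attempt and no reset: what is moved stays moved. The work goes in short steps, each a Python script; the robot and the scene stay as the last script left them, time stands still between calls to the robot, and variables do not carry over. Pictures are saved under pics/ and viewed, and the job is handed in when it is done.

```bash
mkdir -p pics
cat > h.py <<'E'
import numpy as np, cv2
from cell import env, kin, camera, calibration, job
def snap(n,f):
    c=calibration(n); p,d=camera(n); cv2.imwrite(f'pics/{f}.png',p); np.savez(f'pics/{f}.npz',d=d,**{k:np.array(v) for k,v in c.items()}); return p,d
def ray(f,u,v):
    c=np.load(f'pics/{f}.npz'); K=np.array([[c['fx'],0,c['cx']],[0,c['fy'],c['cy']],[0,0,1]],float)
    a=cv2.undistortPoints(np.array([[[u,v]]],float),K,np.array([float(c['k1']),0,0,0]))[0,0]
    R,_=cv2.Rodrigues(c['rvec'].astype(float)); t=c['tvec'].reshape(3)
    return -R.T@t, R.T@np.array([a[0],a[1],1.]), c['d']
def atz(f,u,v,z):
    o,r,_=ray(f,u,v); return o+r*(z-o[2])/r[2]
def atd(f,u,v):
    o,r,d=ray(f,u,v); return o+r*d[int(round(v)),int(round(u))]
E
python3 - <<'E'
from h import *
for n in ("scene","top"): snap(n,n+"1")
print(env.get_state())
E
```

```text
{'time': 0.1, 'qpos': array([ 1.15389344,  0.4777288 ,  0.02234373,  1.55634069, -0.01149127,
        1.10927448, -0.08308361]), 'joint_velocities': array([ 0.00145414, -0.00276203,  0.00017317, -0.00405427, -0.00069371,
        0.00057637,  0.00091589]), 'joint_torque': array([ 3.21116757e-03, -5.97759247e+01,  1.61315806e+00, -2.81954795e+01,
        1.28181066e-02,  4.99932023e-03,  5.99483155e-05]), 'tcp_pos': array([ 0.20501845, -0.64268804,  0.30302025]), 'orientation': array([-7.89742282e-04,  9.88100399e-01,  1.53808138e-01, -1.86808950e-04]), 'force': array([-0.50588714, -0.33846412,  0.18715223]), 'torque': array([ 0.00865441,  0.03667559, -0.04525732]), 'opening': 0.08569452540278057}
```

View pics/scene1.png

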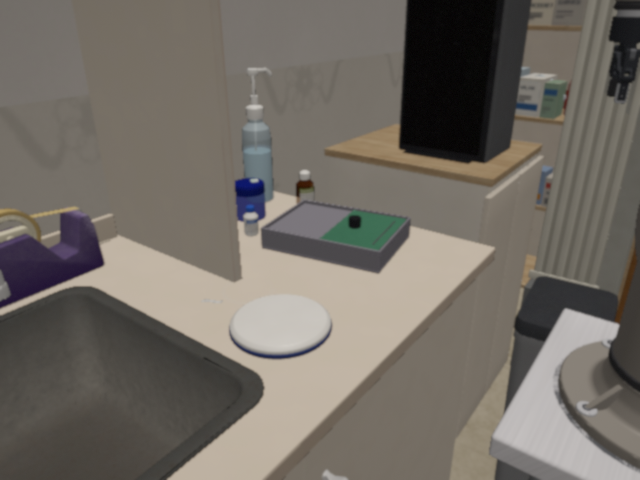

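View pics/top1.png

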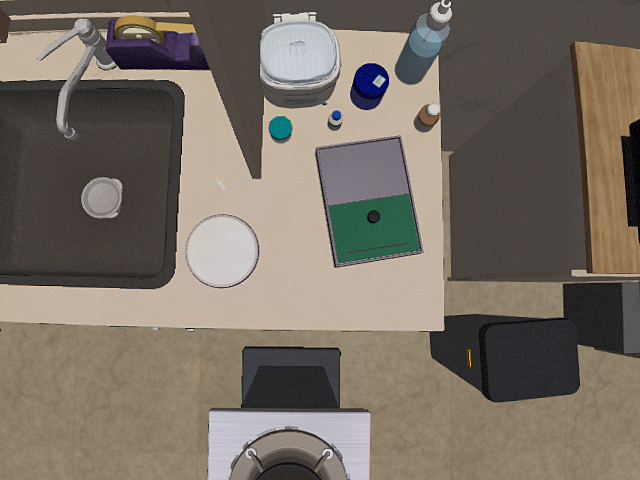

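The top view shows the block with corners at about (317,149), (400,137), (422,252) and (336,266), the knob at (373,216), and the scale at about (222,250). A tall partition ends near (258,178). I'll enlarge to measure.

Run:
```python
import cv2
p=cv2.imread('pics/top1.png')
cv2.imwrite('pics/top1b.png',cv2.resize(p[130:275,305:435],None,fx=4,fy=4,interpolation=cv2.INTER_CUBIC))
cv2.imwrite('pics/top1s.png',cv2.resize(p[165:295,175:305],None,fx=4,fy=4,interpolation=cv2.INTER_CUBIC))
```

```text
(no output)
```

View pics/top1b.png

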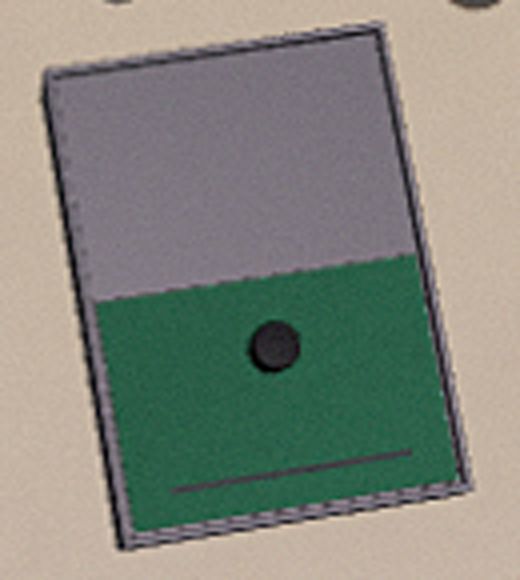

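View pics/top1s.png

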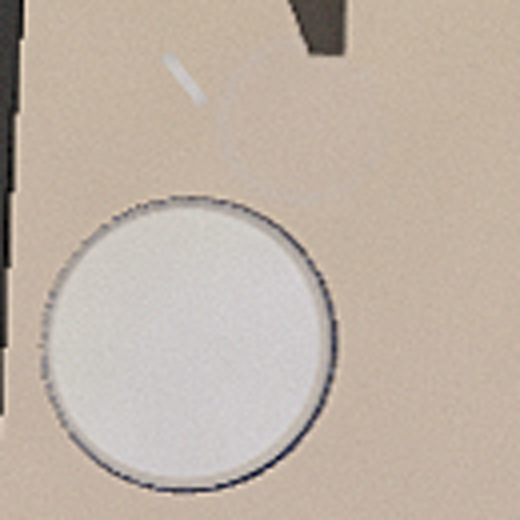

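Run:
```python
from h import *
cr=[(46,72),(384,24),(471,489),(122,546)]
P=[atz('top1',305+u/4-.375,130+v/4-.375,.044) for u,v in cr]
for p in P: print(p.round(4))
for i in range(4): print(np.linalg.norm(P[i]-P[(i+1)%4]))
print('cen',np.mean(P,0))
ax=(P[0]+P[1]-P[2]-P[3]); print('yaw',np.arctan2(ax[1],ax[0]), )
ay=(P[0]+P[3]-P[1]-P[2]); print('yaw2',np.arctan2(-ay[0],ay[1]))
k=atz('top1',305+275/4-.4,130+346/4-.4,.061);print('knob',k, atd('top1',373,216))
print('plate far edge', [atz('top1',305+u/4,130+v/4,.041).round(4) for u,v in((97,300),(413,254))])
# scale: rim at z~.021 edges in crop: white L50 R322 T205 B478
s=[atz('top1',175+u/4-.4,165+v/4-.4,.010) for u,v in((43,345),(337,345),(190,196),(188,491))]
print('scale',np.round(s,4))
d=ray('top1',0,0)[2]
for u,v in((222,250),(250,196),(235,190),(240,210),(270,230),(250,180),(258,178),(360,165),(350,240)): print(u,v,atd('top1',u,v).round(3))
st=env.get_state();c=calibration('wrist');print(c)
o=ray('top1',0,0)[0];print('cam',o)
```

```text
[ 0.6686 -0.0416  0.044 ]
[ 0.6993 -0.2111  0.044 ]
[ 0.4662 -0.2519  0.044 ]
[ 0.4357 -0.0816  0.044 ]
0.17223323703077784
0.23662416838666517
0.1730368099337613
0.23624550427643876
cen [ 0.5674646  -0.14654177  0.044     ]
yaw 0.17187941017112526
yaw2 0.17831855888028406
knob [ 0.53159594 -0.15222546  0.061     ] [ 0.53188414 -0.15167446  0.06030568]
plate far edge [array([ 0.5546, -0.0691,  0.041 ]), array([ 0.5818, -0.2257,  0.041 ])]
scale [[0.4616 0.2135 0.01  ]
 [0.4647 0.0675 0.01  ]
 [0.5379 0.1433 0.01  ]
 [0.3911 0.1388 0.01  ]]
222 250 [0.464 0.139 0.021]
250 196 [ 0.577  0.09  -0.002]
235 190 [0.589 0.121 0.001]
240 210 [ 0.548  0.109 -0.003]
270 230 [ 0.508  0.047 -0.   ]
250 180 [ 0.611  0.091 -0.001]
258 178 [0.614 0.074 0.002]
360 165 [ 0.638 -0.13   0.035]
350 240 [ 0.487 -0.11   0.039]
{'fx': 396.0191423099863, 'fy': 396.0191423099863, 'cx': 320.67663358171393, 'cy': 240.4394633601667, 'k1': -0.054108884633788, 'rvec': array([-2.34364775,  1.71042143,  0.24893488]), 'tvec': array([-0.67477776, -0.03760849,  0.37858645])}
cam [ 0.39839183 -0.00328584  0.89258648]
```

Run:
```python
from h import *
for u,v in((448,200),(448,270),(500,200),(500,260),(560,260),(578,260),(580,270),(600,250),(600,100),(632,200),(636,130),(540,365),(610,310),(480,300),(430,115),(440,10)): print(u,v,atd('top1',u,v).round(3))
print('scene')
for u,v in((335,150),(460,170),(530,150),(405,150),(410,60),(500,60),(495,175)): print(u,v,atd('scene1',u,v).round(3))
th=.175
def q(yaw): # z down, tool y along world yaw dir
    from scipy.spatial.transform import Rotation as R
    y=np.array([np.cos(yaw),np.sin(yaw),0]);z=np.array([0,0,-1.]);x=np.cross(y,z)
    a=R.from_matrix(np.c_[x,y,z]).as_quat();return a[[3,0,1,2]]
for yaw in (th+np.pi/2,th-np.pi/2): print('knob',kin.inverse_kinematics([.5316,-.152,.2],q(yaw)))
for yaw in (th,th+np.pi): print('dish',kin.inverse_kinematics([.506,-.157,.2],q(yaw)))
```

```text
448 200 [ 0.752 -0.625 -0.854]
448 270 [ 0.467 -0.62  -0.853]
500 200 [ 0.666 -0.631 -0.404]
500 260 [ 0.482 -0.629 -0.413]
560 260 [ 0.464 -0.631 -0.101]
578 260 [ 0.46  -0.631 -0.031]
580 270 [ 0.437 -0.62  -0.01 ]
600 250 [ 0.478 -0.642  0.03 ]
600 100 [ 0.809 -0.668  0.032]
632 200 [ 0.586 -0.722  0.037]
636 130 [ 0.734 -0.727  0.062]
540 365 [ 0.191 -0.666 -0.261]
610 310 [ 0.321 -1.109 -0.56 ]
480 300 [ 0.348 -0.751 -0.852]
430 115 [ 0.733 -0.262  0.076]
440 10 [ 0.857 -0.237  0.23 ]
scene
335 150 [ 0.91  -0.62   0.032]
460 170 [ 0.527 -0.643  0.031]
530 150 [ 0.439 -0.952  0.032]
405 150 [ 0.729 -0.718  0.038]
410 60 [ 0.732 -0.722  0.287]
500 60 [ 0.489 -0.73   0.299]
495 175 [ 0.438 -0.651  0.032]
knob [ 0.73079875  0.50300213 -0.72490616  1.90632195  0.42382223  0.89025912
  1.54001492]
knob [ 0.3729999   0.41640151 -0.25914248  1.93013308  0.14323578  0.81261701
 -1.35950215]
dish [ 0.60049066  0.41810705 -0.51498073  1.96945965  0.27638806  0.82247845
  0.10755155]
dish [ 0.11278195  0.36965733  0.08613977  2.00248482 -0.04461123  0.77119771
 -2.74146369]
```

```bash
cat >> h.py <<'E'
from scipy.spatial.transform import Rotation as Rot
th=.175
def q(yaw):
    y=np.array([np.cos(yaw),np.sin(yaw),0]);z=np.array([0,0,-1.]);x=np.cross(y,z)
    return Rot.from_matrix(np.c_[x,y,z]).as_quat()[[3,0,1,2]]
C=np.array([.5675,-.1465])
def blk(x,y):
    c,s=np.cos(th),np.sin(th); return C+np.array([c*x-s*y,s*x+c*y])
def st():
    s=env.get_state(); print(round(s['time'],2),s['tcp_pos'].round(4),'F',s['force'].round(1),'op',round(s['opening'],4))
E
python3 - <<'E'
from h import *
env.reach([.5316,-.152,.2],q(th-np.pi/2)); st()
env.grip(.05,20)
env.movel([.5316,-.152,.121],.12,stop_force=10); st()
snap('scene','scene2'); snap('wrist','w2')
E
```

```text
2.25 [ 0.5315 -0.1532  0.2001] F [ 0.4 -0.   0.5] op 0.0852
3.5 [ 0.5321 -0.152   0.1215] F [0.9 0.3 0.3] op 0.0503
```

View pics/scene2.png

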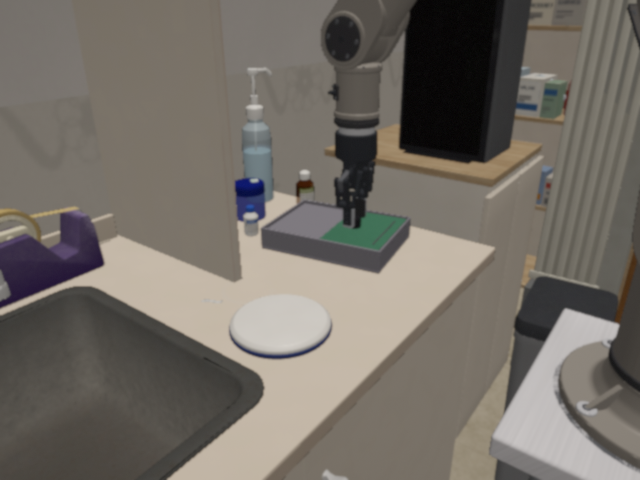

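View pics/w2.png

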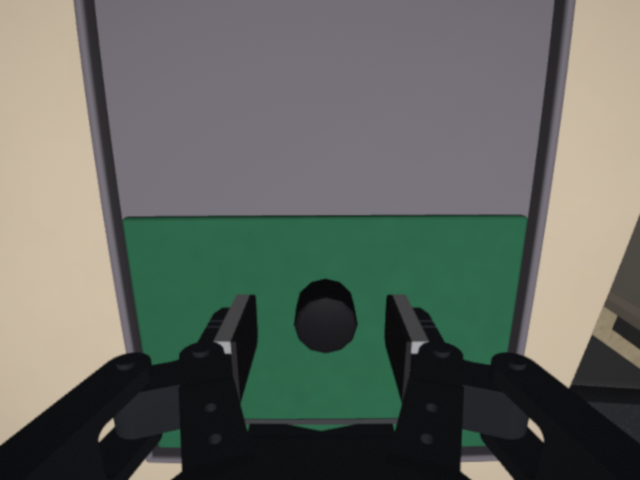

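The knob, at (326,325), sits centred between the pads at about x=250 and x=390, and the yaw is aligned with the rails. I'll grip it and slide.

Run:
```python
from h import *
env.grip(.0,20); st()
p=env.get_state()['tcp_pos']; d=np.array([np.cos(th),np.sin(th),0])
print(env.movel(p+d*.105,.09,stop_force=15)); st()
p2=env.get_state()['tcp_pos']
print(env.movel(p2+d*.016,.03,stop_force=8)); st()
print('moved',(env.get_state()['tcp_pos']-p)@d)
env.dwell(.1)
snap('wrist','w3'); snap('top','top3')
```

```text
3.95 [ 0.532  -0.1522  0.1217] F [-2.2  0.2  6.2] op 0.023
False
5.27 [ 0.6354 -0.1338  0.1218] F [-0.3  0.1  2.8] op 0.0229
True
5.71 [ 0.6465 -0.1322  0.1217] F [0.1 0.1 3.8] op 0.023
moved 0.11621585812751203
```

View pics/w3.png

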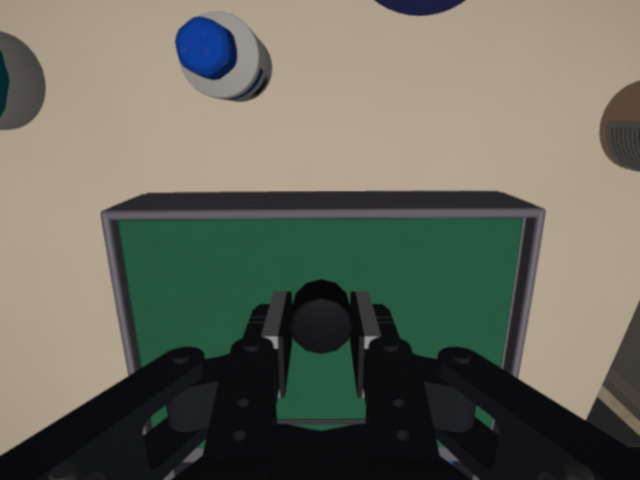

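View pics/top3.png

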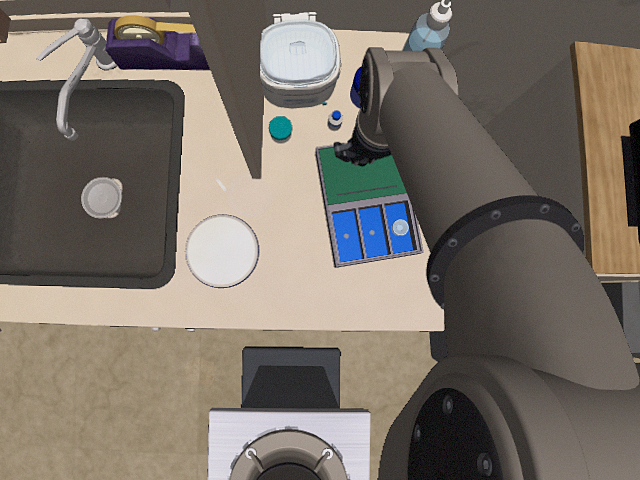

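The cover is against the far stop: the plate's far edge meets the rail at image row ~217. The dish is in the right-hand pocket, top view (400,228), which is y = −53. I'll release and look at it from above.

Run:
```python
from h import *
print('dish top est',atz('top3',400,228,.032), 'blk -62,-53',blk(-.062,-.053))
env.grip(.05,20)
p=env.get_state()['tcp_pos']; env.movel(p+[0,0,.08],.15); 
t=blk(-.062,-.053)
env.reach([t[0],t[1],.2],q(th)); env.grip(.062); st()
snap('wrist','w4'); snap('top','top4'); print(env.get_state()['qpos'])
```

```text
dish top est [ 0.51373013 -0.21071717  0.032     ] blk -62,-53 [ 0.51567469 -0.20948521]
8.62 [ 0.5159 -0.2093  0.2   ] F [-0.  -0.6  0. ] op 0.0619
[ 0.75392119  0.47905288 -0.61272563  1.90284535  0.35458277  0.86868383
  0.13666298]
```

View pics/w4.png

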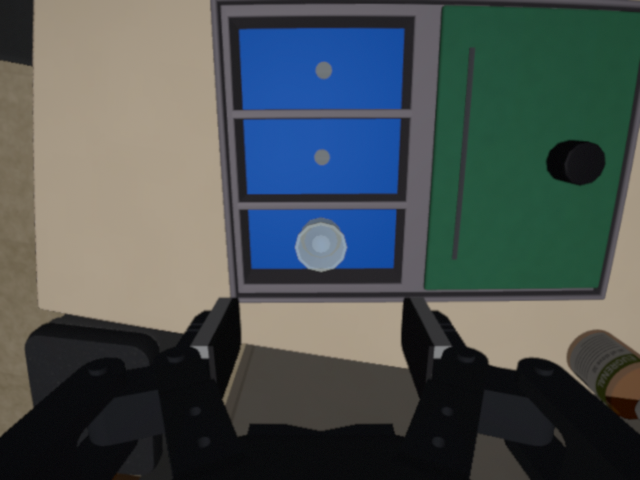

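Run:
```python
import cv2
p=cv2.imread('pics/top3.png')
cv2.imwrite('pics/top3b.png',cv2.resize(p[135:275,305:435],None,fx=4,fy=4,interpolation=cv2.INTER_CUBIC))
```

```text
(no output)
```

View pics/top3b.png

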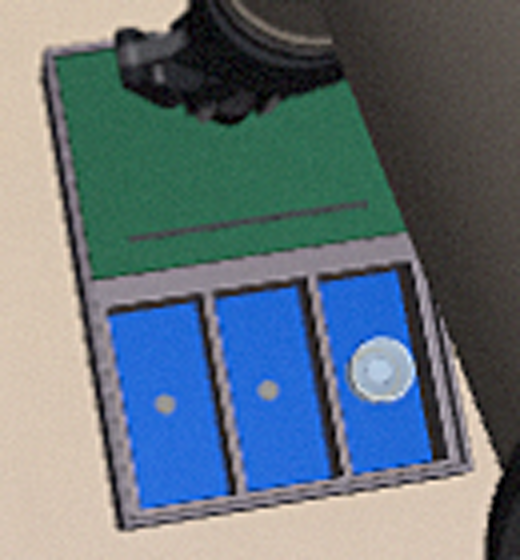

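The wrist view shows the dish rim centred at (321,247); the top view has it at about (400,227). The other two pockets hold only rivets, and the cover is still at the far end.

Run:
```python
from h import *
print('top',atz('top3',400.1,226.9,.032),'wrist',atz('w4',321,247,.032))
# block calibration check in wrist frame
print('knob w',atz('w4',585,163,.061), 'expect',blk(.079,0))
print('block near corner right',atz('w4',236,298,.044),'expect',blk(-.12,-.087))
```

```text
top [ 0.51592966 -0.21093227  0.032     ] wrist [ 0.51637589 -0.21227448  0.032     ]
knob w [ 0.64498181 -0.13275449  0.061     ] expect [ 0.6452934  -0.13274546]
block near corner right [ 0.46950033 -0.25055213  0.044     ] expect [ 0.46448022 -0.25306419]
```

Run:
```python
from h import *
x,y=.5162,-.2117
env.movel([x,y,.13],.12); print(env.movel([x,y,.087],.06,stop_force=6)); st()
snap('wrist','w5')
```

```text
False
10.32 [ 0.5164 -0.2116  0.0871] F [0.6 0.3 0.2] op 0.0621
```

View pics/w5.png

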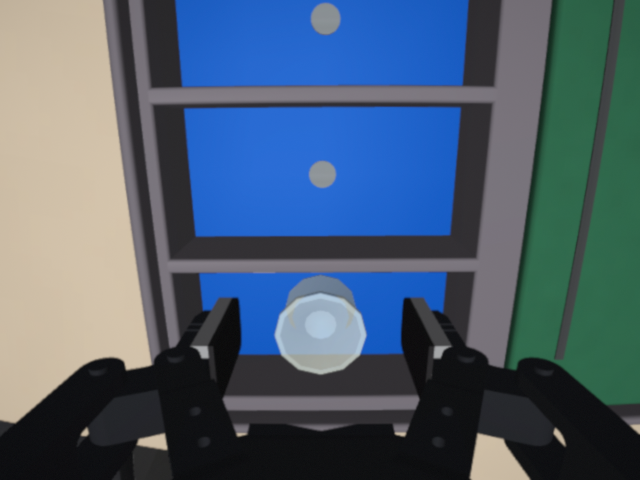

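The rim, at (321,333), is centred between the pads and the fingers are clear of the pocket walls. I'll grip and lift.

Run:
```python
from h import *
env.grip(.02,25); st()
p=env.get_state()['tcp_pos']
env.movel(p+[0,0,.1],.12); st()
snap('wrist','w6')
```

```text
10.77 [ 0.5163 -0.2118  0.0875] F [-2.6 -0.1  6.1] op 0.0302
11.76 [ 0.5158 -0.2118  0.1868] F [-0.3  0.  -0.9] op 0.0307
```

View pics/w6.png

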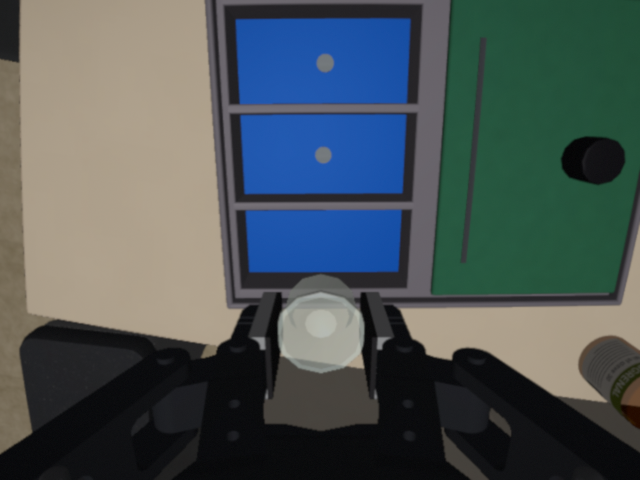

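Run:
```python
from h import *
x,y=.4645,.1405
env.movel([x,y,.187],.18); st()
env.movel([x,y,.12],.12); env.dwell(.2); st()
snap('wrist','w7'); snap('top','top7'); snap('scene','scene7')
```

```text
13.93 [0.4646 0.1397 0.1869] F [-0.4 -0.3 -0.2] op 0.0307
14.84 [0.465  0.1406 0.1207] F [ 0.4 -1.5  0.3] op 0.0303
```

View pics/w7.png

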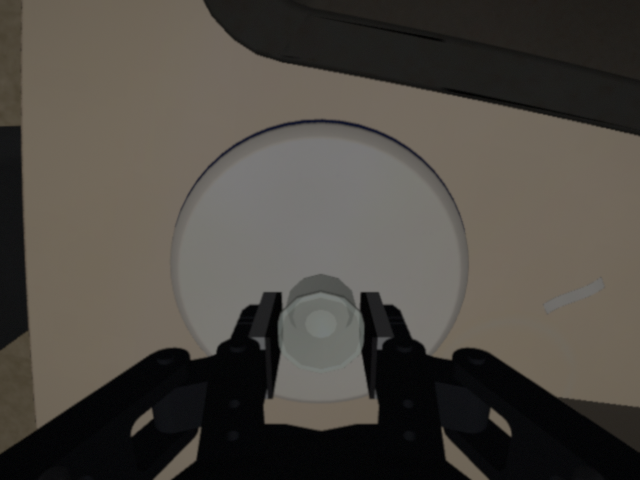

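View pics/scene7.png

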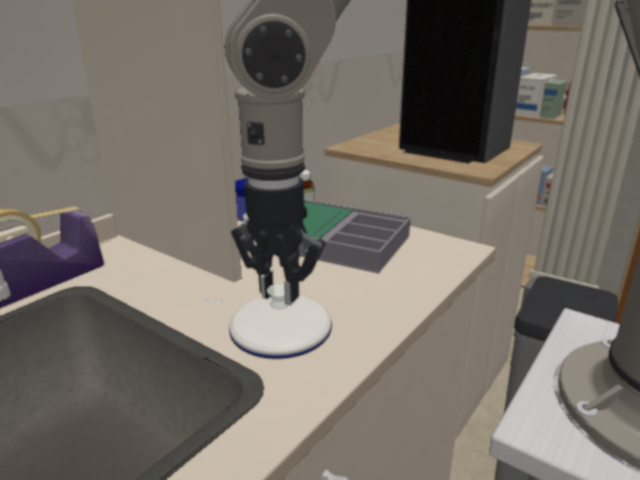

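```bash
python3 - <<'E'
from h import *
print((atz('w7',320,120,.012)+atz('w7',320,402,.012))/2,(atz('w7',171,258,.018)+atz('w7',468,258,.018))/2)
p=np.array([.4645,.1405,.104]); env.movel(p,.06)
p[2]=.0965; print(env.movel(p,.015,stop_force=2.5)); st()
snap('scene','scene8')
E
python3 - <<'E'
import cv2
p=cv2.imread('pics/scene8.png')
cv2.imwrite('pics/scene8b.png',cv2.resize(p[240:360,220:340],None,fx=5,fy=5,interpolation=cv2.INTER_CUBIC))
E
```

```text
[0.46444561 0.14098005 0.012     ] [0.46225734 0.15223838 0.018     ]
True
15.77 [0.4648 0.1407 0.1004] F [-0.6  0.   5.1] op 0.0308
```

View pics/scene8b.png

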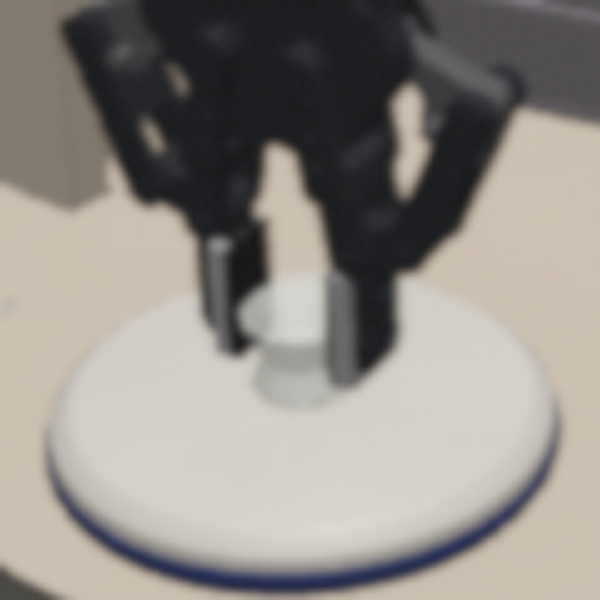

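Contact came at TCP z 0.1004, against 0.1005 expected, and the dish looks upright with its foot on the scale. I'll release and retreat.

Run:
```python
from h import *
env.grip(.06); st()
p=env.get_state()['tcp_pos']
env.movel(p+[0,0,.04],.06); env.movel(p+[0,0,.14],.15)
env.reach([.42,-.15,.32],q(th)); st()
snap('top','top9'); snap('scene','scene9')
a=cv2.imread('pics/top9.png');b=cv2.imread('pics/scene9.png')
f=lambda i:cv2.resize(i,(390,420),interpolation=cv2.INTER_CUBIC)
cv2.imwrite('pics/f9.png',np.hstack([f(a[165:305,165:295]),f(b[220:360,220:350])]))
```

```text
16.21 [0.4642 0.1403 0.0997] F [ 0.4  0.1 -1.3] op 0.0603
19.01 [ 0.4203 -0.1489  0.3196] F [ 0.4  0.1 -0.3] op 0.0597
```

View pics/f9.png

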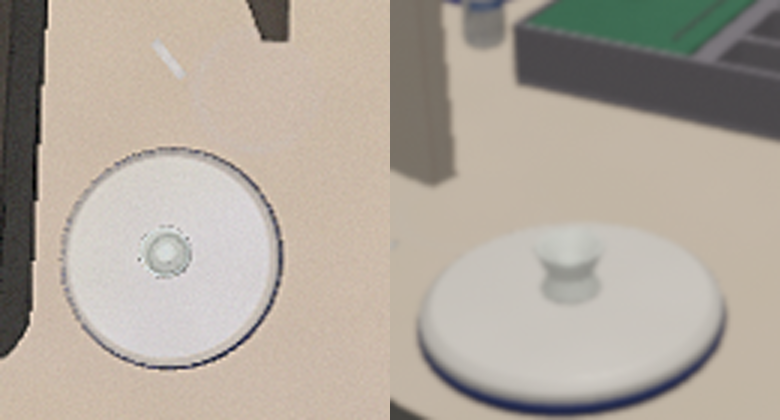

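View pics/scene9.png

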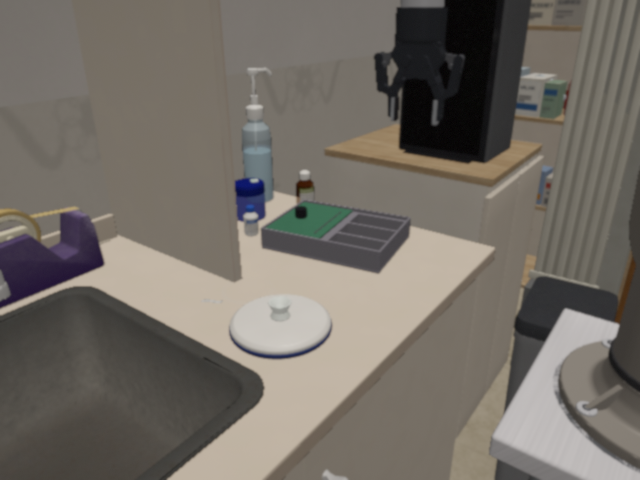

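View pics/top9.png

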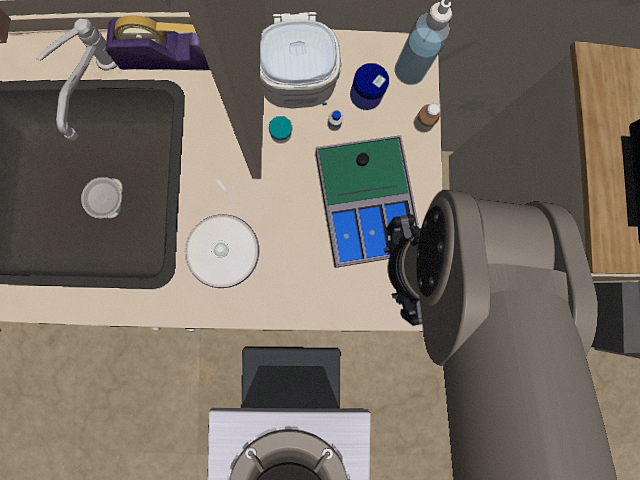

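The dish stands upright at top view (221,250), on the scale's centre at (222,250). The cover is flat at the far end with its knob at (362,159).

Run:
```python
from h import *
k=atz('top9',362.5,159.3,.061)[:2]; c,s=np.cos(th),np.sin(th); d=k-C; print('knob blk',c*d[0]+s*d[1],-s*d[0]+c*d[1])
g=cv2.imread('pics/top9.png')[148:172,352:374].max(2); ys,xs=np.where(g<50); print(352+xs.mean(),148+ys.mean())
p=cv2.imread('pics/top9.png'); cv2.imwrite('pics/t9c.png',cv2.resize(p[130:215,305:425],None,fx=6,fy=6,interpolation=cv2.INTER_CUBIC))
```

```text
knob blk 0.07659860192588619 0.002014632025988042
362.24 159.144
```

View pics/t9c.png

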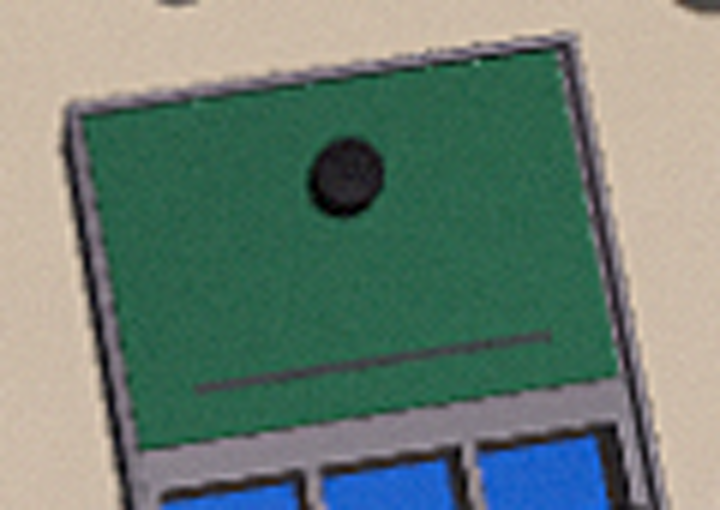

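Run:
```python
from h import *
job.job_done(); print('done')
```

```text
the job is handed in; nothing more can be done
done
```

The job is done and handed in at about 19 s of the 43 s allowed. I gripped the cover's knob and slid the cover along its rails to the far stop. The dish was in the right-hand pocket (y −53 mm). I lifted it out by the rim and set it down on the scale under a force stop. Contact came within 0.1 mm of the expected height. Then I released it and moved the arm clear.

**Dish:** the last pictures show it upright and within about 2 mm of the scale's centre. The scale had not visibly moved.

**Cover:** it lies flat between the rails, with its edge against the far rail in the picture. One reading disagreed slightly: the last top view put the knob at x +76.6 mm instead of the nominal +79 mm. The wrist camera agreed with +79 mm to under 1 mm, the far stop was felt at contact, and the calibration is only good to about 2 mm, so I left the cover as it was.

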